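# Balance check of a centrifuge bucket

### The job

Check that the orange-lidded centrifuge bucket in the rack matches the one on the balance: stand it upright on the round mat, let go, then take it again by its lid knob, set it gently upright on the empty pan of the still arrested balance and let go. Swing the red-balled lever fully over to free the beam, let it hang free and level for three seconds, then swing the lever fully back to arrest it. Never let the beam fall to its stop, leave both orange buckets on their pans and do not disturb the blue-lidded bucket, wipes tub or sharps box.

Things in the scene. Friction and masses are not known exactly. Their poses are not given: they have to be found in the camera images.
- bucket: Bucket to check: aluminium cylinder 44 mm dia, orange lid, together 80 mm tall, plus a round orange knob 26 mm dia, 24 mm tall on top (104 mm in all). 200 g, centre of mass 43 mm up. Origin: centre of flat base; own z from base to knob. Starts in either rack cradle, axis 40 deg above horizontal, base low and towards the robot, knob high and away
- other_bucket: Bystander: same shape, blue lid, lighter, in the rack's other cradle. Same frame. To be left there
- reference_bucket: Reference bucket: same shape and weight as the orange one to a few per cent, orange lid; it stands on the balance's other pan from the start. Same frame. It stays there
- rack: Fixed draining rack: blue plate 110 x 170 x 8 mm with two cradles at own y +-60 mm. Each is a pair of 8 mm steel rails under the bucket, 36 mm wide overall (fingers pass down either side of the 44 mm body), climbing 40 deg along own +x, with a 34 mm foot plate at the low end. Base centre of a bucket lying there: 45 mm above the table. Origin: underside centre
- mat_center (a point): Centre of the top face of a fixed round dark rubber mat, 110 mm diameter, 3 mm thick, thin green edge, on the table
- balance: Fixed two-pan balance: white base 30 mm high, own x -130 to +65, own y +-150 mm. Origin: underside, below the beam pivot (65 mm up). Own +y: empty pan, -y: reference pan, -x: lever. Pans 86 mm dia with 3 mm rim (80 mm inside), 120 mm either side of the pivot, surface 85 mm above the table; they stay level and rise and sink with the beam. Loads need not be centred
- empty_pan_top (a point): Centre of the upper face of the empty pan (80 mm diameter inside the rim)
- reference_pan_top (a point): Centre of the upper face of the other pan, on which the reference bucket stands
- beam (a joint): Beam tilt, rad: 0 level, positive with the empty-pan end up; stops at +-0.13. Held level within 0.02 while arrested. Freed, it levels itself within about 0.03 with both orange buckets on, and falls to a stop with a wrong load or only one
- arrest_lever (a joint): Arrest lever at the front of the balance base, swinging sideways about the balance's own x axis. 0 (start within 0.05): arrested, leaning 0.55 rad from vertical to own +y (red dot). 1.1: beam free, leaning 0.55 rad to own -y (green dot). End stops at 0 and 1.1. Stays where it is left; needs 2 to 3 N at the ball
- lever_ball (a point): Centre of the lever's red ball knob, 20 mm diameter, 65 mm from the hinge, about 87 mm above the table at either end of its swing (97 mm in the middle)
- lever_hinge (a point): Hinge point of the lever, 32 mm above the table, 100 mm in front (own -x) of the balance's middle; hinge axis along the balance's own x
- wipes_tub: Bystander: white tub with green cap, 68 mm diameter, 130 mm tall, loose. Origin: centre of underside
- sharps_box: Bystander: yellow sharps box with red lid, 90 x 90 x 124 mm, loose. Origin: centre of underside
Things that resemble listed ones, but are neither listed nor needed, are in the scene too. Leave any turquoise look-alike of the bucket alone. Leave any purple look-alike of the reference_bucket alone.

How it is judged:
By the outcome, as a careful person would: the job done as asked, in the order asked, and still so for the second after the job is handed in, with the robot touching nothing.
It also fails if it takes over 72 s, if anything falls off the work surface, if the arm or the gripper's body presses on something with over 40 N, if the wrist force passes 120 N, or if a joint passes its speed limit or range.

### The arm

A 6-joint arm with a two-finger parallel gripper is mounted at the origin on the work surface. World frame = base frame: x ahead of the robot, y to its left, z up, the work surface at z = 0. Lengths are in m, angles in degrees, forces in N, time in s.
With the tool pointing down it reaches from about 0.35 to 0.875 m from the base axis. Payload 4.2 kg.
Tool frame: the origin (TCP) lies between the finger pads, 19 mm behind the fingertips; this is the grasp point; z points along the fingers, y is the line along which they close (so a half turn about z gives the same grasp; the last joint's range is limited). The gripper opens to 87 mm and grips with 3 to 60 N. Pads are 19 mm wide; open, the fingers measure 117 mm over their backs; the gripper's body (75 mm by 190 mm) begins 51 mm behind the grasp point.
Start: joints at [-49.584, 22.042, 0.453, 0, -68.411, -14.817], TCP at [0.27, -0.564, 0.241] pointing down, gripper open.
Joint ranges: [-179.83, 179.83], [-69.29, 118.12], [-61.27, 80.66], [-181.25, 117.63], [-171.15, -9.14], [-177.46, 177.46]. Speed limits (degrees/s): [159.86, 159.86, 180, 180, 180, 180].

### API

Orientations are given as a 3x3 rotation matrix whose columns are the frame's x, y, z axes.
In Python, from station import sense, eyes, r gives the robot as it stands.
- The arm moves only by the tool jog_arm, never from a script. Its argument "increments" is a list of rows, each a list of 4 numbers: the shift along the tool's x, y, z normalised to -1 to 1, where 1 is 0.02 m, then the turn about the tool's z normalised to -1 to 1, where 1 is 0.08 rad. A call has 1 to 10 rows; each row shifts and turns the commanded pose from where the row before left it, along the tool's axes as they then stand; what a row does not reach is not made up. A row lasts 1/10 s, in which the tool goes at most 50 mm and 8.59 degrees, less where a joint would pass 70% of its speed; a pose out of reach is approached as far as the arm can. A call with a number of a shift or a turn outside -1 to 1 is refused whole. A call with a gripper value outside its range is refused whole. "grip" is the finger opening in mm, from 0 to 87, set as the call begins (left out, the last holds). The fingers move at their own pace and stop on an object; the grip force is fixed at half the most. Time passes only in rows, so rows that do not move let the fingers close. It gives the time, the measured TCP pose, the force, the opening and the grip force at its end, in the units of the state.
- sense(): the state, without advancing time (a new reading comes with each control period).
- eyes.capture(name): name is "scene" or "top" or "wrist"; returns the picture (400x640x3 uint8, blue, green, red); there is no depth.
- eyes.get_calibration(name): a dict with "camera_matrix" (3x3 intrinsics, pixels), "k1" (the pictures are not rectified: a ray, as slopes to the right and down, at radius r is drawn at 1 + k1 r^2 times it, then the intrinsics apply), "R" (3x3) and "t" (3): a world point X has camera coordinates R X + t; the wrist camera has in their place "T_tool_cam" (4x4, takes a point from camera to tool coordinates, whose origin is the TCP and whose axes are the flange's). Camera axes: x right, y down, z forward; pixel columns grow to the right and rows downward; lengths in m; the calibration is good to about 2 mm. A picture is of the moment at which its call begins: read the wrist's pose just before it. get_calibration takes no time and is no camera call.
- r.finish_job(): hands the job in; it is judged then, once.
Trained networks look in the newest picture that a camera, given by its name, has taken for a name from the list of things; names that differ only in an ending like _2 or _b are one class to them, and where a whole thing is asked for, a point or a joint stands for the part that bears it (a point fixed in the world has none). Each returns a list of dicts, best first, with "conf" (0 to 1); they miss things now and then, are a little off and sometimes report something else, mostly with a low value. They report only what shows in the picture. A call takes as long as a camera call. They do not tell look-alikes from the thing itself.
- eyes.spot_in(camera, name): "centre" ([x, y, z] in m, in world coordinates, good to about 4 mm: the middle of the surface that is visible of it).
- eyes.outline_of(camera, name): "mask" (400x640 bool, what is visible of it).
The state is a dict: "time_s": time; "joints": joint angles; "joint_velocities": joint speeds; "effort": joint torques, N m; "tcp_pos": TCP position; "ee_rot": TCP orientation; "wrist_force": force on the tool from outside, world axes, zero at the start; "moment": the same for the moment, N m; "gripper_width": opening from 0.0 (shut) to 1.0 (fully open); "gripper_force": force on a finger pad.
Only numpy, scipy, OpenCV 4.12 (cv2) and the standard library are available. Lean on these libraries where they do the work, as an engineer would, in place of code of your own. Each camera call takes 0.05 s, during which the arm holds its last target. There are 200 camera calls.

## Working session

There is one attempt and no reset: what is moved stays moved. The work goes in short steps, Python scripts to look and compute and a tool call to move; the robot and the scene stay as the last step left them, time stands still between calls to the robot, and variables do not carry over. Pictures are saved under pics/ and viewed, at most 12 in all, crops included, and the job is handed in when it is done.

Besides the shell and the picture viewer there is one more tool, called after "Request:" by a JSON object that holds its "op" and its "data", one argument or row to a line. jog_arm: Moves the arm, as the interface text tells. Its arguments: {"type":"object","properties":{"increments":{"type":"array"},"grip":{"type":"number"}},"required":["increments"]}

```bash
ls; mkdir -p pics
cat > h.py <<'E'
import numpy as np, cv2
from station import sense, eyes, r
E
python3 - <<'E'
from h import *
a=eyes.capture("scene");b=eyes.capture("top")
cv2.imwrite("pics/scene.png",a);cv2.imwrite("pics/top.png",b)
for c in("scene","top"):
  for n in["bucket","other_bucket","reference_bucket","rack","mat_center","balance","empty_pan_top","reference_pan_top","lever_ball","arrest_lever","wipes_tub","sharps_box"]:
    try: print(c,n,[(np.round(d["centre"],3).tolist(),round(d["conf"],2)) for d in eyes.spot_in(c,n)[:4]])
    except Exception as e: print(c,n,e)
s=sense();print(s["time_s"],np.round(s["ee_rot"],3).tolist(),s["tcp_pos"])
E
```

```text
pics
scene bucket [([0.664, 0.151, 0.09], 0.87), ([0.762, 0.027, 0.037], 0.68)]
scene other_bucket [([0.646, 0.266, 0.093], 0.83)]
scene reference_bucket [([0.732, -0.238, 0.08], 0.93), ([0.6, -0.274, 0.154], 0.61)]
scene rack [([0.672, 0.223, 0.011], 0.63)]
scene mat_center [([0.473, 0.222, 0.006], 0.92)]
scene balance [([0.552, -0.153, 0.03], 0.67), ([0.558, -0.106, 0.083], 0.54)]
scene empty_pan_top [([0.536, -0.029, 0.086], 0.95), ([0.556, -0.154, 0.032], 0.34)]
scene reference_pan_top [([0.594, -0.274, 0.083], 0.75), ([0.667, -0.497, 0.125], 0.67)]
scene lever_ball [([0.461, -0.143, 0.085], 0.66)]
scene arrest_lever [([0.459, -0.14, 0.087], 0.65)]
scene wipes_tub [([0.46, -0.446, 0.102], 0.69), ([0.473, 0.223, 0.008], 0.2)]
scene sharps_box [([0.668, -0.497, 0.123], 0.65)]
top bucket [([0.656, 0.159, 0.094], 0.9), ([0.749, 0.036, 0.035], 0.78), ([0.47, 0.224, -0.002], 0.66)]
top other_bucket [([0.636, 0.276, 0.091], 0.93)]
top reference_bucket [([0.581, -0.258, 0.168], 0.95), ([0.715, -0.228, 0.08], 0.84)]
top rack [([0.64, 0.226, 0.01], 0.64)]
top mat_center [([0.47, 0.223, -0.001], 0.96)]
top balance [([0.522, -0.149, 0.026], 0.75)]
top empty_pan_top [([0.541, -0.028, 0.085], 0.68)]
top reference_pan_top [([0.572, -0.252, 0.085], 0.65)]
top lever_ball []
top arrest_lever [([0.458, -0.129, 0.089], 0.43)]
top wipes_tub [([0.433, -0.43, 0.124], 0.77)]
top sharps_box [([0.633, -0.483, 0.125], 0.97)]
1.3 [[-0.902, -0.432, -0.0], [-0.432, 0.902, 0.0], [0.0, 0.0, -1.0]] [ 0.27006536 -0.56362603  0.24123574]
```

View pics/scene.png

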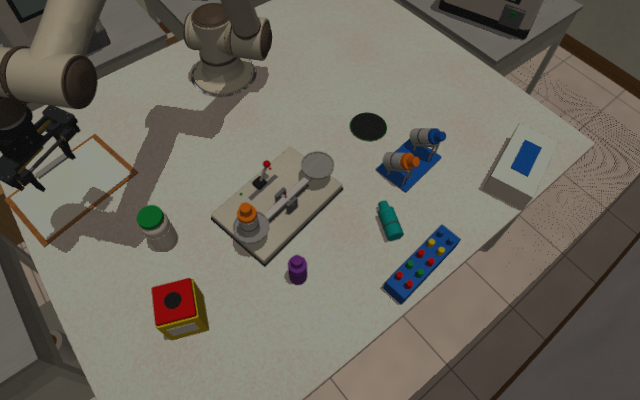

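View pics/top.png

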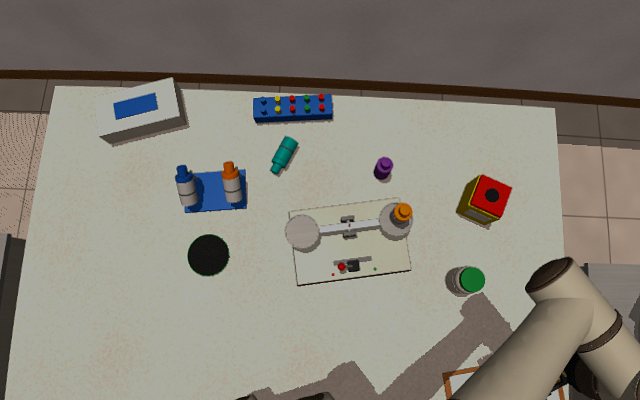

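The scene picture shows the rack with the orange bucket at (402,162) and the blue one at (428,138). The balance's red ball is at (267,165), the empty pan at (317,168), and the turquoise and purple look-alikes lie apart from them. In the top view the orange bucket is at (231,185), the mat at (208,255), and the balance base corners are near (289,212), (405,198), (411,270), (297,285).

```bash
cat >> h.py <<'E'
from scipy.optimize import minimize
def proj(cam,P,pose=None):
    k=eyes.get_calibration(cam);P=np.atleast_2d(P).astype(float)
    if "R" in k: C=P@np.array(k["R"]).T+np.ravel(k["t"])
    else:
        p,Rt=pose;T=np.linalg.inv(k["T_tool_cam"]);C=((P-p)@Rt)@T[:3,:3].T+T[:3,3]
    s=C[:,:2]/C[:,2:];s=s*(1+k["k1"]*(s**2).sum(1,keepdims=True))
    K=np.array(k["camera_matrix"]);return s@K[:2,:2].T+K[:2,2]
def topix(cam,uv,z,pose=None,g=(.55,0)):
    f=lambda x:((proj(cam,[x[0],x[1],z],pose)-uv)**2).sum()
    return minimize(f,g,method="Nelder-Mead",options=dict(xatol=1e-5,fatol=1e-4)).x
def bpts(b,R):
    t=np.linspace(0,2*np.pi,24,endpoint=False);c=np.c_[np.cos(t),np.sin(t)]
    cyl=lambda r_,a,z:np.vstack([np.c_[c*r_,0*t+a],np.c_[c*r_,0*t+z]])@R.T+b
    return cyl(.022,0,.08),cyl(.013,.08,.104)
def sil(cam,b,R,pose=None):
    m=np.zeros((400,640),np.uint8)
    for P in bpts(b,R):
        h=cv2.convexHull((proj(cam,P,pose)*16).astype(np.int32));cv2.fillConvexPoly(m,h,255,cv2.LINE_AA,4)
    return m/255.
def Rot(yaw,el=np.pi/2):   # own z along axis elevated el, horizontally at yaw
    z=np.array([np.cos(yaw)*np.cos(el),np.sin(yaw)*np.cos(el),np.sin(el)]);y=np.array([-np.sin(yaw),np.cos(yaw),0])
    return np.c_[np.cross(y,z),y,z]
def fit(masks,f,x0,poses={}):
    def cost(x):
        b,R=f(x);return sum(np.abs(sil(c,b,R,poses.get(c))-m).sum()/m.sum() for c,m in masks.items())
    s=np.vstack([x0]+[np.array(x0)+np.eye(len(x0))[i]*(.01 if i<2 else .1) for i in range(len(x0))])
    o=minimize(cost,x0,method="Nelder-Mead",options=dict(initial_simplex=s,xatol=1e-4,fatol=1e-4,maxiter=300));return o.x,o.fun
def pick(cam,name,near,tol=.05):
    for d in eyes.outline_of(cam,name):
        u=np.argwhere(d["mask"])[:,::-1].mean(0)
        if np.linalg.norm(u-proj(cam,near)[0])<20: return d["mask"].astype(float)
def go(p,yaw):  # what remains, in jog units (translate with present axes)
    s=sense();Rt=np.array(s["ee_rot"]);d=Rt.T@(np.array(p)-s["tcp_pos"])/.02
    cur=np.arctan2(Rt[1,0],Rt[0,0]);dy=(yaw-cur+np.pi)%(2*np.pi)-np.pi
    R2=Rt@cv2.Rodrigues(np.array([0,0,-dy]))[0];d2=R2.T@(np.array(p)-s["tcp_pos"])/.02
    print("shift now-axes",d.round(2),"turn units",round(-dy/.08,2),"shift after turn",d2.round(2),"yaw now",round(np.degrees(cur),2))
E
python3 - <<'E'
from h import *
eyes.capture("scene");eyes.capture("top")
for cams in (["scene","top"],["scene"],["top"]):
  M={c:pick(c,"bucket",[.66,.155,.09]) for c in cams};M={c:m for c,m in M.items() if m is not None}
  print("bucket",list(M),fit(M,lambda x:(np.array([x[0],x[1],.045]),Rot(x[2],np.radians(40))),[.62,.155,0.]))
M={c:pick(c,"reference_bucket",[.585,-.265,.14]) for c in("scene","top")}
print("ref",fit(M,lambda x:(np.array([x[0],x[1],.085]),Rot(0)),[.58,-.26]))
im=cv2.imread("pics/top.png")
P=[topix("top",np.array(u),.03) for u in((289,212),(405,198),(411,270),(297,285))];print(np.round(P,3))
a=(P[0]-P[1]);b=P[3]-P[2];print("yaw y-axis deg-90",np.degrees(np.arctan2(a[1],a[0]))-90,np.degrees(np.arctan2(b[1],b[0]))-90,"mid",np.mean(P,0))
for c in("scene","top"):
  for n,z in(("empty_pan_top",.085),("mat_center",.003),("lever_ball",.087)):
    for d in eyes.outline_of(c,n)[:2]:
      u=np.argwhere(d["mask"])[:,::-1]; (q,_,_)=cv2.fitEllipse(cv2.convexHull(u.astype(np.int32)));print(c,n,round(d["conf"],2),topix(c,np.array(q),z).round(4))
go([.6,.155,.2],np.pi);print(sense()["time_s"])
E
```

```text
bucket ['scene'] (array([0.62120597, 0.1593516 , 0.02763889]), np.float64(0.12440169984343548))
bucket ['scene'] (array([0.62120597, 0.1593516 , 0.02763889]), np.float64(0.12440169984343548))
bucket [] (array([0.62 , 0.155, 0.   ]), np.float64(0.0))
ref (array([ 0.58763772, -0.26887565]), np.float64(0.3303308283189819))
[[ 0.593  0.009]
 [ 0.646 -0.299]
 [ 0.456 -0.317]
 [ 0.404 -0.024]]
yaw y-axis deg-90 9.78962073822943 10.046380184474941 mid [ 0.5246841  -0.15771391]
scene mat_center 0.63 [0.4749 0.2199]
scene lever_ball 0.62 [0.6464 0.2717]
scene lever_ball 0.58 [ 0.4706 -0.1443]
top empty_pan_top 0.9 [ 0.5384 -0.0302]
top mat_center 0.6 [0.47   0.2218]
shift now-axes [-30.4   25.27   2.06] turn units 5.59 shift after turn [-16.5   35.93   2.06] yaw now -154.4
2.0
```

Request:
{"op": "jog_arm", "data": {
  "increments": [
    [-0.92, 0.77, -0.1, 0],
    [-0.92, 0.77, -0.1, 0],
    [-0.92, 0.77, -0.1, 0],
    [-0.92, 0.77, -0.1, 0],
    [-0.92, 0.77, -0.1, 0],
    [-0.92, 0.77, 0, 0],
    [-0.92, 0.77, 0, 0],
    [-0.92, 0.77, 0, 0],
    [-0.92, 0.77, 0, 0],
    [-0.92, 0.77, 0, 0]
  ],
  "grip": 87
}}

```text
time_s: 3.0
tcp_pos: [0.3698, -0.3443, 0.2514]
ee_rot: [[-0.902, -0.432, 0.0], [-0.432, 0.902, -0.0], [-0.0, -0.0, -1.0]]
wrist_force: [0.9, -0.1, 0.0]
gripper_width: 0.998
gripper_force: 0.0
```

Request:
{"op": "jog_arm", "data": {
  "increments": [
    [-0.92, 0.77, 0, 0],
    [-0.92, 0.77, 0, 0],
    [-0.92, 0.77, 0, 0],
    [-0.92, 0.77, 0, 0],
    [-0.92, 0.77, 0, 0],
    [-0.92, 0.77, 0, 0],
    [-0.92, 0.77, 0, 0],
    [-0.92, 0.77, 0, 0],
    [-0.92, 0.77, 0, 0],
    [-0.92, 0.77, 0, 0]
  ]
}}

```text
time_s: 4.0
tcp_pos: [0.4692, -0.1259, 0.2515]
ee_rot: [[-0.902, -0.432, 0.001], [-0.432, 0.902, 0.0], [-0.001, -0.0, -1.0]]
wrist_force: [0.5, 0.2, 0.4]
gripper_width: 1.003
gripper_force: 0.0
```

Request:
{"op": "jog_arm", "data": {
  "increments": [
    [-0.92, 0.77, 0, 0],
    [-0.92, 0.77, 0, 0],
    [-0.92, 0.77, 0, 0],
    [-0.92, 0.77, 0, 0],
    [-0.92, 0.77, 0, 0],
    [-0.92, 0.77, 0, 0],
    [-0.92, 0.77, 0, 0],
    [-0.92, 0.77, 0, 0],
    [-0.92, 0.77, 0, 0],
    [-0.92, 0.77, 0, 0]
  ]
}}

```text
time_s: 5.0
tcp_pos: [0.5686, 0.0925, 0.2514]
ee_rot: [[-0.902, -0.432, 0.0], [-0.432, 0.902, 0.0], [-0.0, -0.0, -1.0]]
wrist_force: [0.1, 0.1, -0.1]
gripper_width: 0.997
gripper_force: 0.0
```

Request:
{"op": "jog_arm", "data": {
  "increments": [
    [-0.92, 0.77, 0, 0],
    [-0.92, 0.77, 0, 0],
    [-0.92, 0.77, 0, 0],
    [0, 0, 0, 1],
    [0, 0, 0, 1],
    [0, 0, 0, 1],
    [0, 0, 0, 1],
    [0, 0, 0, 0],
    [0, 0, 0, 0]
  ]
}}

```text
time_s: 5.9
tcp_pos: [0.5981, 0.157, 0.2513]
ee_rot: [[-0.992, -0.128, 0.0], [-0.128, 0.992, 0.0], [-0.0, 0.0, -1.0]]
wrist_force: [0.1, -0.1, -0.7]
gripper_width: 0.999
gripper_force: 0.0
```

Run:
```python
from h import *
s=sense();pose=(np.array(s["tcp_pos"]),np.array(s["ee_rot"]))
a=eyes.capture("wrist");cv2.imwrite("pics/w1.png",a)
print(np.round(eyes.get_calibration("wrist")["T_tool_cam"],3).tolist())
for n in("bucket","other_bucket"):
  for d in eyes.outline_of("wrist",n)[:2]:
    u=np.argwhere(d["mask"]).mean(0)[::-1];print(n,d["conf"],u,d["mask"].sum())
    M={"wrist":d["mask"].astype(float)}
    x0=[.621,.159,.1] if n=="bucket" else [.61,.275,.1]
    print(fit(M,lambda x:(np.array([x[0],x[1],.045]),Rot(x[2],np.radians(40))),x0,{"wrist":pose}))
print(proj("wrist",[.621,.159,.045],pose))
```

```text
[[-0.0, -0.954, -0.3, 0.084], [1.0, -0.0, -0.0, 0.001], [0.0, -0.3, 0.954, -0.143], [0.0, 0.0, 0.0, 1.0]]
bucket 0.64 [317.40597171 237.32137245] 3818
(array([0.61897464, 0.1573883 , 0.12078201]), np.float64(0.1284976222023644))
other_bucket 0.56 [434.92676249 226.1266256 ] 2922
(array([0.60387893, 0.27565293, 0.1719671 ]), np.float64(0.5117472587940036))
[[319.32821292 199.01771966]]
```

View pics/w1.png

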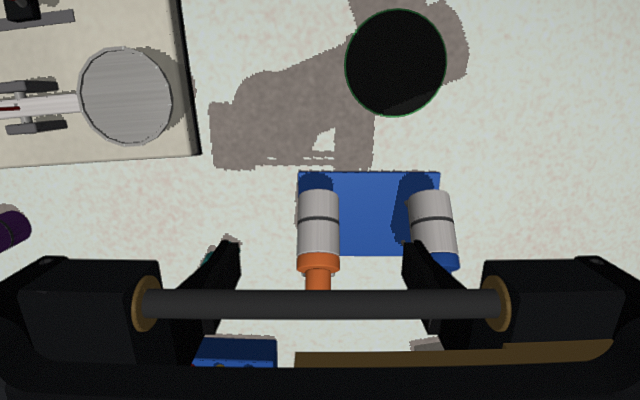

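The wrist picture shows the orange bucket at (318,235), its axis almost straight down the picture, so it lies along the tool's x, and the blue one is at (432,228). Fit: base (0.619, 0.158), yaw about 7°. I'll grip the body at 65 mm up.

Request:
{"op": "jog_arm", "data": {
  "increments": [
    [-0.9, 0, 0, 0],
    [-0.9, 0, 0, 0],
    [-0.9, 0, 0, 0],
    [-0.87, -0.1, 0, 0],
    [0, 0, 0.9, 0],
    [0, 0, 0.9, 0],
    [0, 0, 0.9, 0],
    [0, 0, 0.9, 0],
    [0, 0, 0.9, 0],
    [0, 0, 0.9, 0]
  ]
}}

```text
time_s: 7.05
tcp_pos: [0.6692, 0.1641, 0.1425]
ee_rot: [[-0.992, -0.127, 0.0], [-0.127, 0.992, 0.0], [-0.0, -0.0, -1.0]]
wrist_force: [0.4, -0.1, -0.3]
gripper_width: 0.997
gripper_force: 0.0
```

Request:
{"op": "jog_arm", "data": {
  "increments": [
    [0, 0, 0.9, 0],
    [0, 0, 0.9, 0],
    [0, 0, 0.7, 0],
    [0, 0, 0.3, 0],
    [0, 0, 0, 0],
    [0, 0, 0, 0]
  ]
}}

```text
time_s: 7.65
tcp_pos: [0.6697, 0.1643, 0.0881]
ee_rot: [[-0.992, -0.127, 0.001], [-0.127, 0.992, 0.0], [-0.001, 0.0, -1.0]]
wrist_force: [0.9, 1.0, 0.7]
gripper_width: 1.004
gripper_force: 0.0
```

Request:
{"op": "jog_arm", "data": {
  "increments": [
    [0, 0, 0, 0],
    [0, 0, 0, 0],
    [0, 0, 0, 0],
    [0, 0, 0, 0],
    [0, 0, 0, 0],
    [0, 0, 0, 0],
    [0, 0, 0, 0],
    [0, 0, 0, 0]
  ],
  "grip": 35
}}

```text
time_s: 8.45
tcp_pos: [0.6691, 0.1634, 0.0874]
ee_rot: [[-0.992, -0.126, -0.0], [-0.126, 0.992, -0.001], [0.001, -0.001, -1.0]]
wrist_force: [-1.0, -3.0, 1.7]
gripper_width: 0.494
gripper_force: 30.0
```

Request:
{"op": "jog_arm", "data": {
  "increments": [
    [0, 0, -0.3, 0],
    [0, 0, -0.7, 0],
    [0, 0, -1, 0],
    [0, 0, -1, 0],
    [0, 0, -1, 0],
    [0, 0, -1, 0],
    [0, 0, -0.5, 0],
    [0, 0, 0, 0],
    [0, 0, 0, 0]
  ]
}}

```text
time_s: 9.35
tcp_pos: [0.6686, 0.1642, 0.1966]
ee_rot: [[-0.992, -0.126, -0.001], [-0.126, 0.992, 0.0], [0.001, 0.0, -1.0]]
wrist_force: [-0.2, 0.9, -2.9]
gripper_width: 0.5
gripper_force: 30.0
```

```bash
cat >> h.py <<'E'
def tilt(tag,d=.065,cams=("scene","wrist")):
    s=sense();p=np.array(s["tcp_pos"]);Rt=np.array(s["ee_rot"]);yaw=np.arctan2(-Rt[1,0],-Rt[0,0])
    for c in cams:
        a=eyes.capture(c);cv2.imwrite(f"pics/{tag}_{c}.png",a)
        for o in eyes.outline_of(c,"bucket"):
            u=np.argwhere(o["mask"])[:,::-1].mean(0)
            if np.linalg.norm(u-proj(c,p,(p,Rt))[0])>60: continue
            m=o["mask"].astype(float)
            for dd in (d,):
                f=lambda e:(p-dd*Rot(yaw,e)[:,2],Rot(yaw,e))
                es=np.radians(np.arange(20,112,2));co=[np.abs(sil(c,*f(e),(p,Rt))-m).sum()/m.sum() for e in es]
                print(c,round(o["conf"],2),"el",np.degrees(es[np.argmin(co)]),"cost",round(min(co),2))
            break
E
python3 - <<'E'
from h import *
tilt("lift");go([.53,.228,.17],np.radians(187.2))
E
```

```text
scene 0.49 el 46.0 cost 6.1
wrist 0.7 el 40.0 cost 0.29
shift now-axes [6.47 4.05 1.3 ] turn units 0.01 shift after turn [6.47 4.05 1.3 ] yaw now -172.74
```

Request:
{"op": "jog_arm", "data": {
  "increments": [
    [0.8, 0.5, 0, 0],
    [0.8, 0.5, 0, 0],
    [0.8, 0.5, 0, 0],
    [0.8, 0.5, 0, 0],
    [0.8, 0.5, 0, 0],
    [0.8, 0.5, 0, 0],
    [0.8, 0.5, 0.4, 0],
    [0.87, 0.55, 0.8, 0],
    [0, 0, 1, 0],
    [0, 0, 1, 0]
  ]
}}

```text
time_s: 10.55
tcp_pos: [0.53, 0.2284, 0.1327]
ee_rot: [[-0.992, -0.128, 0.0], [-0.128, 0.992, 0.0], [-0.0, 0.0, -1.0]]
wrist_force: [0.4, -1.0, -2.2]
gripper_width: 0.5
gripper_force: 30.0
```

Request:
{"op": "jog_arm", "data": {
  "increments": [
    [0, 0, 1, 0],
    [0, 0, 1, 0],
    [0, 0, 0.8, 0],
    [0, 0, 0.2, 0],
    [0, 0, 0.1, 0],
    [0, 0, 0.1, 0],
    [0, 0, 0, 0]
  ]
}}

```text
time_s: 11.25
tcp_pos: [0.5309, 0.2283, 0.0698]
ee_rot: [[-0.992, -0.126, 0.001], [-0.126, 0.992, 0.001], [-0.001, 0.001, -1.0]]
wrist_force: [-0.1, 0.5, -2.6]
gripper_width: 0.502
gripper_force: 30.0
```

Request:
{"op": "jog_arm", "data": {
  "increments": [
    [0, 0, 0.1, 0],
    [0, 0, 0.1, 0],
    [0, 0, 0.1, 0],
    [0, 0, 0, 0]
  ]
}}

```text
time_s: 11.65
tcp_pos: [0.5304, 0.228, 0.063]
ee_rot: [[-0.992, -0.126, -0.0], [-0.126, 0.992, -0.0], [0.0, -0.0, -1.0]]
wrist_force: [-0.8, -0.0, -0.8]
gripper_width: 0.498
gripper_force: 30.0
```

Request:
{"op": "jog_arm", "data": {
  "increments": [
    [0, 0, 0.1, 0],
    [0, 0, 0, 0]
  ]
}}

```text
time_s: 11.85
tcp_pos: [0.531, 0.2282, 0.0617]
ee_rot: [[-0.992, -0.127, 0.001], [-0.127, 0.992, 0.0], [-0.001, 0.0, -1.0]]
wrist_force: [0.8, -0.2, 1.4]
gripper_width: 0.502
gripper_force: 30.0
```

Request:
{"op": "jog_arm", "data": {
  "increments": [
    [0.1, 0, 0.05, 0],
    [0.15, 0, -0.07, 0],
    [0.15, 0, -0.08, 0],
    [0.15, 0, -0.07, 0],
    [0, 0, 0, 0]
  ]
}}

```text
time_s: 12.35
tcp_pos: [0.5185, 0.2263, 0.0643]
ee_rot: [[-0.992, -0.126, -0.002], [-0.126, 0.992, -0.001], [0.002, -0.001, -1.0]]
wrist_force: [-0.1, -0.5, -2.1]
gripper_width: 0.5
gripper_force: 30.0
```

Run:
```python
from h import *
tilt("d1")
```

```text
wrist 0.87 el 40.0 cost 0.28
```

Request:
{"op": "jog_arm", "data": {
  "increments": [
    [0, 0, 0.15, 0],
    [0, 0, 0.1, 0],
    [0, 0, 0, 0]
  ]
}}

```text
time_s: 12.85
tcp_pos: [0.521, 0.2272, 0.0609]
ee_rot: [[-0.992, -0.128, 0.003], [-0.128, 0.992, 0.001], [-0.003, 0.0, -1.0]]
wrist_force: [0.6, -1.1, 4.8]
gripper_width: 0.496
gripper_force: 30.0
```

Request:
{"op": "jog_arm", "data": {
  "increments": [
    [0.15, 0, 0, 0],
    [0.15, 0, 0, 0]
  ]
}}

```text
time_s: 13.05
tcp_pos: [0.5172, 0.2276, 0.062]
ee_rot: [[-0.992, -0.128, 0.008], [-0.128, 0.992, 0.004], [-0.008, 0.003, -1.0]]
wrist_force: [4.3, 0.9, 4.8]
gripper_width: 0.498
gripper_force: 30.0
```

Request:
{"op": "jog_arm", "data": {
  "increments": [
    [0.15, 0, 0, 0],
    [0.15, 0, 0, 0]
  ]
}}

```text
time_s: 13.25
tcp_pos: [0.5113, 0.2274, 0.0621]
ee_rot: [[-0.992, -0.128, 0.009], [-0.128, 0.992, 0.005], [-0.009, 0.004, -1.0]]
wrist_force: [7.4, -0.5, 6.7]
gripper_width: 0.497
gripper_force: 30.0
```

Run:
```python
from h import *
tilt("d2",cams=("wrist",));s=sense();print(s["wrist_force"],s["moment"],s["tcp_pos"])
```

```text
wrist 0.93 el 42.0 cost 0.29
[1.18142089 3.30729943 5.64420171] [ 1.01113763  0.2529601  -0.1321568 ] [0.50877878 0.22644373 0.06089679]
```

Request:
{"op": "jog_arm", "data": {
  "increments": [
    [0.1, 0, 0.15, 0],
    [0.1, 0, 0.15, 0],
    [0.15, 0, 0, 0]
  ]
}}

```text
time_s: 13.65
tcp_pos: [0.5083, 0.2275, 0.0587]
ee_rot: [[-0.991, -0.132, 0.016], [-0.132, 0.991, 0.007], [-0.017, 0.004, -1.0]]
wrist_force: [12.8, -4.9, 17.1]
gripper_width: 0.496
gripper_force: 30.0
```

Request:
{"op": "jog_arm", "data": {
  "increments": [
    [0.15, 0, 0, 0],
    [0.15, 0, 0, 0]
  ]
}}

```text
time_s: 13.85
tcp_pos: [0.5031, 0.2283, 0.0591]
ee_rot: [[-0.991, -0.131, 0.019], [-0.131, 0.991, 0.01], [-0.02, 0.008, -1.0]]
wrist_force: [7.2, 4.3, 10.1]
gripper_width: 0.494
gripper_force: 30.0
```

Run:
```python
from h import *
tilt("d3",cams=("wrist",))
```

```text
wrist 0.95 el 38.0 cost 0.28
```

Request:
{"op": "jog_arm", "data": {
  "increments": [
    [-0.3, 0, -0.5, 0],
    [0, 0, -1, 0],
    [0, 0, -0.5, 1],
    [0, 0, 0, 1],
    [0, 0, 0, 1],
    [0, 0, 0, 1],
    [0, 0, 0, 1],
    [0, 0, 0, 1],
    [0, 0, 0, 1],
    [0, 0, 0, 1]
  ]
}}

```text
time_s: 14.95
tcp_pos: [0.4988, 0.223, 0.0918]
ee_rot: [[-0.869, 0.495, -0.005], [0.495, 0.869, -0.003], [0.003, -0.005, -1.0]]
wrist_force: [0.2, -0.8, -1.8]
gripper_width: 0.499
gripper_force: 30.0
```

Request:
{"op": "jog_arm", "data": {
  "increments": [
    [0, 0, 0, 1],
    [0, 0, 0, 1],
    [0, 0, 0, 1],
    [0, 0, 0, 1],
    [0, 0, 0, 1],
    [0, 0, 0, 1],
    [0, 0, 0, 1],
    [0, 0, 0, 0],
    [0, 0, 0, 0]
  ]
}}

```text
time_s: 15.85
tcp_pos: [0.5214, 0.1897, 0.0871]
ee_rot: [[-0.527, 0.848, -0.051], [0.845, 0.529, 0.071], [0.088, -0.005, -0.996]]
wrist_force: [0.3, -0.3, -2.8]
gripper_width: 0.495
gripper_force: 30.0
```

Run:
```python
from h import *
tilt("d4",cams=("wrist",))
s=sense();R=np.array(s["ee_rot"]);u=-R[:,0];print(u)
go(np.r_[np.array([.472,.221])+.105*u[:2],.0615],np.arctan2(R[1,0],R[0,0]));print(s["joints"])
```

```text
wrist 0.62 el 29.999999999999996 cost 0.3
[ 0.52828097 -0.84456251 -0.08736922]
shift now-axes [-2.73 -1.29  1.08] turn units -0.0 shift after turn [-2.73 -1.29  1.08] yaw now 122.03
[  33.98075025   25.12463326  -17.15123456   -6.76119094  -47.96632157
 -177.40447815]
```

Request:
{"op": "jog_arm", "data": {
  "increments": [
    [0, 0, -0.3, -0.8],
    [0, 0, 0, -0.8],
    [0, 0, 0, -0.8],
    [0, 0, 0, 0],
    [0, 0, 0, 0]
  ]
}}

```text
time_s: 16.45
tcp_pos: [0.5225, 0.1906, 0.0943]
ee_rot: [[-0.68, 0.732, -0.048], [0.728, 0.681, 0.073], [0.086, 0.015, -0.996]]
wrist_force: [0.2, -0.0, -1.6]
gripper_width: 0.495
gripper_force: 30.0
```

Run:
```python
from h import *
tilt("d5",cams=("wrist",))
s=sense();R=np.array(s["ee_rot"]);u=-R[:,0];print(R.round(3),s["tcp_pos"],s["joints"][5])
go(np.r_[np.array([.472,.221])+.103*u[:2],.0615],np.arctan2(R[1,0],R[0,0]))
im=cv2.imread("pics/w1.png");
pose=(np.array([.5981,.157,.2513]),np.array([[-.992,-.128,0],[-.128,.992,0],[0,0,-1]]))
print([topix("wrist",np.array(q),.008,pose,(.6,.2)).round(3) for q in((299,172),(440,172))])
```

```text
wrist 0.96 el 32.0 cost 0.28
[[-0.68   0.732 -0.048]
 [ 0.728  0.681  0.073]
 [ 0.086  0.015 -0.996]] [0.52267254 0.19043834 0.09436163] -166.5218601657544
shift now-axes [-2.42 -0.83  1.43] turn units -0.0 shift after turn [-2.42 -0.83  1.43] yaw now 133.02
[array([0.602, 0.131]), array([0.581, 0.296])]
```

Request:
{"op": "jog_arm", "data": {
  "increments": [
    [-0.87, -0.44, 0, 0],
    [-0.87, -0.44, 0, 0],
    [-0.87, -0.44, 0, 0],
    [0, 0, 0.7, 0],
    [0, 0, 0.6, 0],
    [0, 0, 0.2, 0],
    [0, 0, 0, 0]
  ]
}}

```text
time_s: 17.25
tcp_pos: [0.5371, 0.1366, 0.0588]
ee_rot: [[-0.68, 0.731, -0.049], [0.728, 0.682, 0.072], [0.087, 0.013, -0.996]]
wrist_force: [0.0, -0.2, -2.6]
gripper_width: 0.498
gripper_force: 30.0
```

Run:
```python
from h import *
tilt("d6",cams=("wrist","scene"))
s=sense();R=np.array(s["ee_rot"]);print(R.round(3),s["tcp_pos"],s["wrist_force"])
i=cv2.imread("pics/d6_scene.png");cv2.imwrite("pics/d6c.png",cv2.resize(i[90:240,260:460],None,fx=4,fy=4,interpolation=cv2.INTER_CUBIC))
```

```text
wrist 0.57 el 32.0 cost 0.28
scene 0.69 el 54.0 cost 0.36
[[-0.68   0.731 -0.046]
 [ 0.728  0.682  0.074]
 [ 0.086  0.016 -0.996]] [0.53809329 0.136879   0.06018942] [-0.45377922  0.37760731 -2.74453298]
```

View pics/d6c.png

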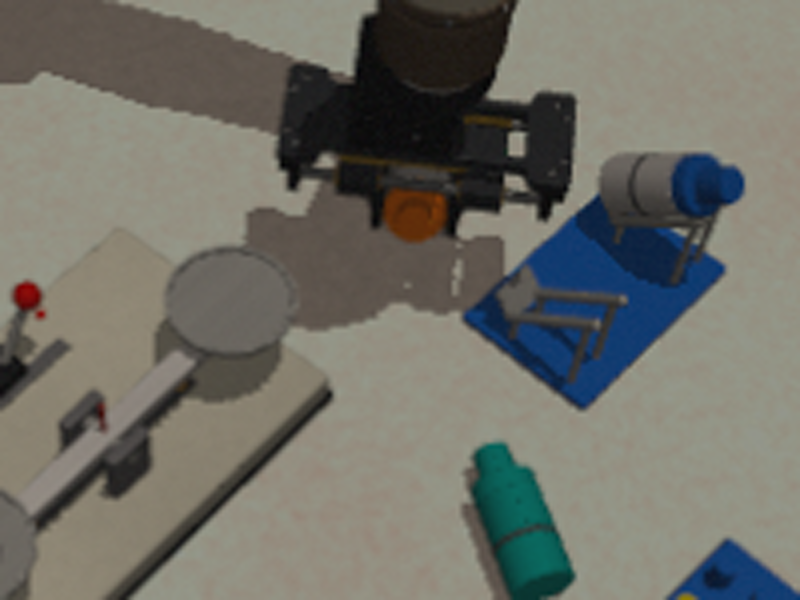

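The crop shows the gripper holding the bucket, knob towards the viewer at (415,210), between the balance and the rack and clear of both. The mat is hidden behind the gripper. Next I lower it to just above the table.

Request:
{"op": "jog_arm", "data": {
  "increments": [
    [0, 0, 0.15, 0],
    [0, 0, 0.1, 0],
    [0, 0, 0, 0]
  ]
}}

```text
time_s: 17.75
tcp_pos: [0.5372, 0.1368, 0.0544]
ee_rot: [[-0.68, 0.732, -0.048], [0.728, 0.681, 0.073], [0.086, 0.015, -0.996]]
wrist_force: [-0.6, 0.5, -1.4]
gripper_width: 0.5
gripper_force: 30.0
```

Request:
{"op": "jog_arm", "data": {
  "increments": [
    [0.15, 0, 0, 0],
    [0.15, 0, 0, 0],
    [0.15, 0, 0, 0]
  ]
}}

```text
time_s: 18.05
tcp_pos: [0.5312, 0.1436, 0.0555]
ee_rot: [[-0.68, 0.732, -0.047], [0.728, 0.681, 0.073], [0.086, 0.015, -0.996]]
wrist_force: [0.0, -0.2, -1.6]
gripper_width: 0.498
gripper_force: 30.0
```

Request:
{"op": "jog_arm", "data": {
  "increments": [
    [0.15, 0, 0, 0],
    [0.15, 0, 0, 0]
  ]
}}

```text
time_s: 18.25
tcp_pos: [0.5272, 0.148, 0.0561]
ee_rot: [[-0.68, 0.732, -0.047], [0.728, 0.681, 0.073], [0.086, 0.016, -0.996]]
wrist_force: [1.0, 0.0, -2.8]
gripper_width: 0.496
gripper_force: 30.0
```

Request:
{"op": "jog_arm", "data": {
  "increments": [
    [-0.4, 0, 0, 0],
    [-0.4, 0, 0, 0],
    [-0.2, 0, 0.1, 0],
    [0, 0, 0.1, 0],
    [0, 0, 0, 0]
  ]
}}

```text
time_s: 18.75
tcp_pos: [0.5421, 0.1326, 0.0513]
ee_rot: [[-0.68, 0.731, -0.045], [0.728, 0.682, 0.073], [0.084, 0.016, -0.996]]
wrist_force: [0.8, -3.1, 5.7]
gripper_width: 0.495
gripper_force: 30.0
```

Request:
{"op": "jog_arm", "data": {
  "increments": [
    [0.15, 0, 0.02, 0],
    [0.15, 0, 0.02, 0],
    [0.15, 0, 0.02, 0]
  ]
}}

```text
time_s: 19.05
tcp_pos: [0.5376, 0.1398, 0.0519]
ee_rot: [[-0.681, 0.731, -0.041], [0.728, 0.682, 0.074], [0.082, 0.021, -0.996]]
wrist_force: [4.6, -3.9, 5.9]
gripper_width: 0.498
gripper_force: 30.0
```

Request:
{"op": "jog_arm", "data": {
  "increments": [
    [0.15, 0, 0.02, 0],
    [0.15, 0, 0.02, 0]
  ]
}}

```text
time_s: 19.25
tcp_pos: [0.5339, 0.1443, 0.0519]
ee_rot: [[-0.681, 0.731, -0.04], [0.727, 0.682, 0.074], [0.081, 0.021, -0.996]]
wrist_force: [5.0, -7.7, 9.7]
gripper_width: 0.498
gripper_force: 30.0
```

Request:
{"op": "jog_arm", "data": {
  "increments": [
    [0.15, 0, 0.02, 0],
    [0.15, 0, 0.02, 0]
  ]
}}

```text
time_s: 19.45
tcp_pos: [0.5321, 0.1468, 0.0534]
ee_rot: [[-0.684, 0.729, -0.036], [0.726, 0.684, 0.071], [0.076, 0.022, -0.997]]
wrist_force: [9.0, -17.4, 17.2]
gripper_width: 0.498
gripper_force: 30.0
```

Request:
{"op": "jog_arm", "data": {
  "increments": [
    [0.2, 0, -0.05, 0],
    [0.2, 0, -0.05, 0]
  ]
}}

```text
time_s: 19.65
tcp_pos: [0.5271, 0.1523, 0.0567]
ee_rot: [[-0.683, 0.729, -0.035], [0.726, 0.684, 0.071], [0.076, 0.023, -0.997]]
wrist_force: [7.8, -14.8, 17.7]
gripper_width: 0.496
gripper_force: 30.0
```

Run:
```python
from h import *
tilt("d7",cams=("wrist",));s=sense();print(s["wrist_force"],s["tcp_pos"])
```

```text
wrist 0.76 el 44.0 cost 0.31
[  7.08336278 -14.22468955  17.31431609] [0.52674754 0.1527017  0.05693381]
```

Request:
{"op": "jog_arm", "data": {
  "increments": [
    [0.2, 0, -0.05, 0],
    [0.2, 0, -0.05, 0],
    [0.2, 0, -0.04, 0]
  ]
}}

```text
time_s: 20.05
tcp_pos: [0.5185, 0.1617, 0.0607]
ee_rot: [[-0.683, 0.73, -0.036], [0.726, 0.683, 0.073], [0.078, 0.024, -0.997]]
wrist_force: [5.5, -11.3, 17.7]
gripper_width: 0.497
gripper_force: 30.0
```

Request:
{"op": "jog_arm", "data": {
  "increments": [
    [0.2, 0, -0.03, 0],
    [0.2, 0, -0.03, 0],
    [0.2, 0, -0.02, 0]
  ]
}}

```text
time_s: 20.35
tcp_pos: [0.5094, 0.1712, 0.0625]
ee_rot: [[-0.682, 0.73, -0.038], [0.727, 0.683, 0.074], [0.08, 0.023, -0.997]]
wrist_force: [3.8, -7.8, 14.1]
gripper_width: 0.497
gripper_force: 30.0
```

Run:
```python
from h import *
tilt("d8",cams=("wrist",));s=sense();print(s["wrist_force"],s["tcp_pos"])
```

```text
wrist 0.58 el 68.0 cost 0.4
[ 3.44352976 -7.55652434 15.37868679] [0.50908394 0.171527   0.06252299]
```

Request:
{"op": "jog_arm", "data": {
  "increments": [
    [0.22, 0, 0, 0],
    [0.22, 0, 0.01, 0],
    [0.22, 0, 0.02, 0]
  ]
}}

```text
time_s: 20.75
tcp_pos: [0.4999, 0.1813, 0.0625]
ee_rot: [[-0.682, 0.73, -0.039], [0.727, 0.683, 0.074], [0.081, 0.023, -0.996]]
wrist_force: [2.9, -6.3, 12.2]
gripper_width: 0.501
gripper_force: 30.0
```

Request:
{"op": "jog_arm", "data": {
  "increments": [
    [0.22, 0, 0.04, 0],
    [0.22, 0, 0.05, 0]
  ]
}}

```text
time_s: 20.95
tcp_pos: [0.4935, 0.1881, 0.0613]
ee_rot: [[-0.682, 0.73, -0.039], [0.727, 0.683, 0.075], [0.081, 0.022, -0.996]]
wrist_force: [3.2, -4.9, 12.6]
gripper_width: 0.498
gripper_force: 30.0
```

Run:
```python
from h import *
tilt("d9",cams=("wrist","scene"));s=sense();print(s["wrist_force"],s["tcp_pos"])
```

```text
wrist 0.85 el 88.0 cost 0.43
scene 0.56 el 78.0 cost 0.16
[ 1.96664728 -3.74825984 14.20415343] [0.49315924 0.1884539  0.06116255]
```

Request:
{"op": "jog_arm", "data": {
  "increments": [
    [0, 0, -0.5, 0],
    [0, 0, -0.5, 0],
    [0.6, 0.1, 0, 0],
    [0.6, 0.1, 0, 0],
    [0.6, 0.1, 0, 0],
    [0, 0, 0, 0]
  ]
}}

```text
time_s: 21.75
tcp_pos: [0.4693, 0.2182, 0.0808]
ee_rot: [[-0.682, 0.73, -0.048], [0.727, 0.683, 0.073], [0.086, 0.015, -0.996]]
wrist_force: [-0.6, -0.5, -2.5]
gripper_width: 0.5
gripper_force: 30.0
```

Request:
{"op": "jog_arm", "data": {
  "increments": [
    [0, 0, 0.3, 0],
    [0, 0, 0.2, 0],
    [0, 0, 0.1, 0],
    [0, 0, 0.1, 0],
    [0, 0, 0, 0]
  ]
}}

```text
time_s: 22.25
tcp_pos: [0.4699, 0.2175, 0.0666]
ee_rot: [[-0.679, 0.732, -0.048], [0.729, 0.681, 0.073], [0.086, 0.014, -0.996]]
wrist_force: [-0.2, 0.5, -2.2]
gripper_width: 0.504
gripper_force: 30.0
```

Run:
```python
from h import *
tilt("e1",cams=("wrist","scene"));s=sense();print(s["wrist_force"],s["tcp_pos"])
```

```text
wrist 0.84 el 88.0 cost 0.42
[-1.23077464 -0.00538869 -2.6747822 ] [0.47013512 0.21780178 0.0671992 ]
```

Request:
{"op": "jog_arm", "data": {
  "increments": [
    [0, 0, 0.1, 0],
    [0, 0, 0.1, 0],
    [0, 0, 0, 0]
  ]
}}

```text
time_s: 22.75
tcp_pos: [0.4696, 0.218, 0.0628]
ee_rot: [[-0.68, 0.732, -0.048], [0.728, 0.681, 0.073], [0.086, 0.015, -0.996]]
wrist_force: [-0.1, 1.1, -2.3]
gripper_width: 0.498
gripper_force: 30.0
```

Request:
{"op": "jog_arm", "data": {
  "increments": [
    [0, 0, 0.15, 0],
    [0, 0, 0.15, 0],
    [0, 0, 0, 0]
  ]
}}

```text
time_s: 23.05
tcp_pos: [0.47, 0.2189, 0.0612]
ee_rot: [[-0.682, 0.73, -0.046], [0.726, 0.683, 0.073], [0.085, 0.016, -0.996]]
wrist_force: [-7.7, -2.7, 24.2]
gripper_width: 0.501
gripper_force: 30.0
```

Run:
```python
from h import *
tilt("e2",cams=("wrist","scene"));s=sense();print(s["wrist_force"],s["tcp_pos"])
i=cv2.imread("pics/e2_scene.png")[70:190,300:450];j=cv2.imread("pics/e2_wrist.png")
cv2.imwrite("pics/e2c.png",np.hstack([cv2.resize(i,(500,400)),j[:,170:470]]))
```

```text
wrist 0.63 el 88.0 cost 0.41
scene 0.67 el 74.0 cost 0.26
[-8.20255117 -2.78463756 24.54603551] [0.47001414 0.21885464 0.06117995]
```

View pics/e2c.png

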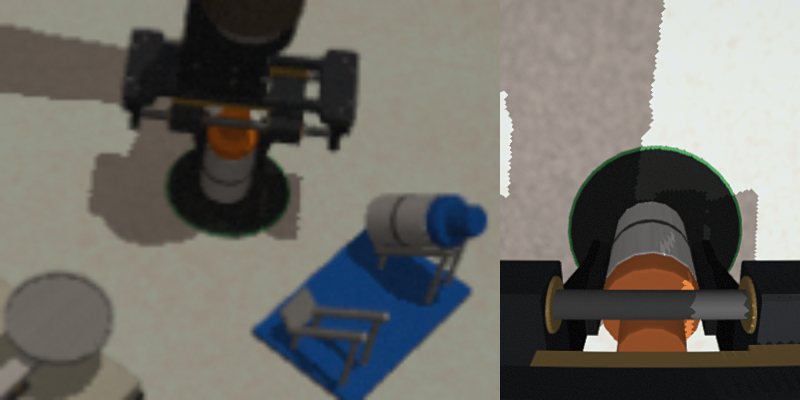

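The crop shows the bucket upright on the dark mat: base at about (228,190) in the left half, lid at (235,130). Now I ease the pressure and let go.

Request:
{"op": "jog_arm", "data": {
  "increments": [
    [0, 0, -0.1, 0],
    [0, 0, 0, 0]
  ]
}}

```text
time_s: 23.45
tcp_pos: [0.47, 0.2187, 0.0614]
ee_rot: [[-0.681, 0.731, -0.046], [0.727, 0.682, 0.074], [0.085, 0.017, -0.996]]
wrist_force: [-3.7, -0.5, 11.8]
gripper_width: 0.496
gripper_force: 30.0
```

Request:
{"op": "jog_arm", "data": {
  "increments": [
    [0, 0, 0, 0],
    [0, 0, 0, 0],
    [0, 0, 0, 0],
    [0, 0, 0, 0],
    [0, 0, 0, 0]
  ],
  "grip": 80
}}

```text
time_s: 23.95
tcp_pos: [0.4695, 0.2184, 0.0588]
ee_rot: [[-0.68, 0.732, -0.048], [0.728, 0.681, 0.073], [0.086, 0.015, -0.996]]
wrist_force: [0.2, 0.5, 0.4]
gripper_width: 0.863
gripper_force: 0.0
```

Request:
{"op": "jog_arm", "data": {
  "increments": [
    [0.02, 0, -0.6, 0],
    [0.05, 0, -0.9, 0],
    [0.07, 0, -0.9, 0],
    [0.07, 0, -0.9, 0],
    [0.07, 0, -0.9, 0],
    [0.07, 0, -0.9, 0],
    [0.07, 0, -0.9, 0],
    [0, 0, 0, 0]
  ]
}}

```text
time_s: 24.75
tcp_pos: [0.4711, 0.2165, 0.1828]
ee_rot: [[-0.681, 0.731, -0.042], [0.728, 0.682, 0.077], [0.085, 0.022, -0.996]]
wrist_force: [1.1, 0.6, 0.5]
gripper_width: 0.919
gripper_force: 0.0
```

```bash
cat >> h.py <<'E'
def upfit(near,z0,tag,cams=("scene","top","wrist"),name="bucket"):
    s=sense();pose=(np.array(s["tcp_pos"]),np.array(s["ee_rot"]))
    for c in cams:
        cv2.imwrite(f"pics/{tag}_{c}.png",eyes.capture(c));best=None
        for o in eyes.outline_of(c,name):
            u=np.argwhere(o["mask"])[:,::-1].mean(0)
            if np.linalg.norm(u-proj(c,[*near,z0+.06],pose)[0])>(60 if c=="wrist" else 20): continue
            best=o;break
        if best is None: print(c,"none");continue
        x,f=fit({c:best["mask"].astype(float)},lambda x:(np.array([x[0],x[1],z0]),Rot(0)),list(near),{c:pose}) 
        print(c,round(best["conf"],2),x.round(4),round(f,2))
E
python3 - <<'E'
from h import *
upfit((.47,.22),.003,"f1");s=sense();print(s["time_s"],s["tcp_pos"],s["wrist_force"])
a=cv2.imread("pics/f1_scene.png")[70:190,300:450];cv2.imwrite("pics/f1c.png",np.hstack([cv2.resize(a,(400,320)),cv2.imread("pics/f1_wrist.png")[60:380,120:520]]))
E
```

```text
scene 0.75 [0.4678 0.2218] 0.12
top none
wrist 0.9 [0.4696 0.2243] 0.04
25.05 [0.46910588 0.21539333 0.17844993] [ 0.13729484 -0.1642731  -0.7795705 ]
```

View pics/f1c.png

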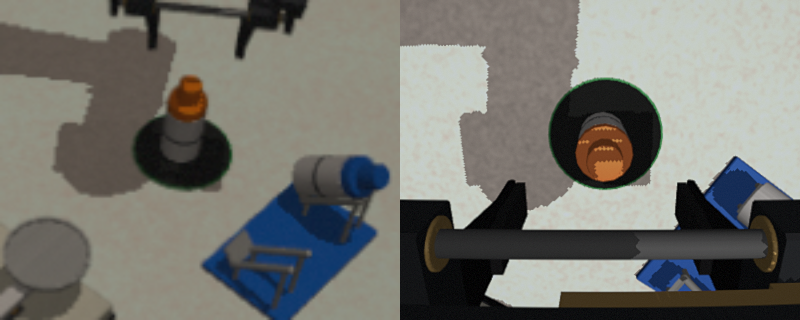

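The picture shows the bucket standing upright, wholly on the mat, at (183,135) in the left half. Now I go down onto the knob.

Request:
{"op": "jog_arm", "data": {
  "increments": [
    [0, 0.11, 0.8, 0],
    [0, 0.11, 0.8, 0],
    [0, 0, 0.8, 0],
    [0, 0, 0.7, 0],
    [0, 0, 0.4, 0],
    [0, 0, 0.1, 0],
    [0, 0, 0, 0]
  ]
}}

```text
time_s: 25.75
tcp_pos: [0.4694, 0.224, 0.1075]
ee_rot: [[-0.68, 0.732, -0.048], [0.728, 0.681, 0.073], [0.086, 0.015, -0.996]]
wrist_force: [-0.0, -0.1, 0.4]
gripper_width: 0.916
gripper_force: 0.0
```

Request:
{"op": "jog_arm", "data": {
  "increments": [
    [0, 0, 0, 0],
    [0, 0, 0, 0],
    [0, 0, 0, 0],
    [0, 0, 0, 0],
    [0, 0, 0, 0],
    [0, 0, 0, 0],
    [0, 0, 0, 0],
    [0, 0, 0, 0],
    [0, 0, 0, 0]
  ],
  "grip": 15
}}

```text
time_s: 26.65
tcp_pos: [0.4691, 0.2238, 0.1076]
ee_rot: [[-0.68, 0.732, -0.048], [0.728, 0.681, 0.073], [0.086, 0.015, -0.996]]
wrist_force: [-1.0, 0.4, -1.1]
gripper_width: 0.289
gripper_force: 29.9
```

Request:
{"op": "jog_arm", "data": {
  "increments": [
    [0.02, 0, -0.3, 0],
    [0.04, 0.01, -0.6, 0],
    [0.07, 0.01, -0.8, 0],
    [0.08, 0.02, -0.9, 0],
    [0.08, 0.02, -0.9, 0],
    [0.08, 0.02, -0.9, 0],
    [0.08, 0.02, -0.9, 0],
    [0.07, 0, -0.8, 0],
    [0.03, 0, -0.4, 0],
    [-0.3, -0.2, 0, 0]
  ]
}}

```text
time_s: 27.65
tcp_pos: [0.4712, 0.2173, 0.2393]
ee_rot: [[-0.681, 0.731, -0.044], [0.727, 0.682, 0.076], [0.086, 0.019, -0.996]]
wrist_force: [0.7, -0.0, -2.5]
gripper_width: 0.288
gripper_force: 29.9
```

Request:
{"op": "jog_arm", "data": {
  "increments": [
    [-0.6, -0.3, -0.05, 0],
    [-0.8, -0.43, -0.08, 0],
    [-0.8, -0.43, -0.08, 0],
    [-0.8, -0.43, -0.08, 0],
    [-0.8, -0.43, -0.08, 0],
    [-0.8, -0.43, -0.08, 0],
    [-0.8, -0.43, -0.08, 0],
    [-0.8, -0.43, -0.08, 0],
    [-0.8, -0.43, -0.08, 0],
    [-0.8, -0.43, -0.08, 0]
  ]
}}

```text
time_s: 28.65
tcp_pos: [0.5158, 0.0432, 0.2369]
ee_rot: [[-0.679, 0.732, -0.05], [0.729, 0.681, 0.073], [0.087, 0.013, -0.996]]
wrist_force: [0.9, 0.9, -2.2]
gripper_width: 0.289
gripper_force: 29.9
```

Request:
{"op": "jog_arm", "data": {
  "increments": [
    [-0.8, -0.43, -0.08, 0],
    [-0.8, -0.43, -0.08, 0],
    [-0.8, -0.43, -0.08, 0],
    [-0.8, -0.43, -0.08, 0],
    [-0.3, -0.2, -0.03, 0],
    [0, 0, 0, 0],
    [0, 0, 0, 0]
  ]
}}

```text
time_s: 29.35
tcp_pos: [0.5358, -0.0325, 0.2381]
ee_rot: [[-0.679, 0.732, -0.049], [0.729, 0.681, 0.074], [0.087, 0.015, -0.996]]
wrist_force: [-0.0, -0.1, -1.6]
gripper_width: 0.291
gripper_force: 29.9
```

Run:
```python
from h import *
s=sense();R=np.array(s["ee_rot"]);pose=(np.array(s["tcp_pos"]),R);print(s["time_s"],s["tcp_pos"],s["joints"],R.round(3))
c=cv2.imread("pics/x.png");upfit(tuple(s["tcp_pos"][:2]),s["tcp_pos"][2]-.1046,"g1",("wrist","scene"))
for o in eyes.outline_of("wrist","empty_pan_top")[:2]:
    u=np.argwhere(o["mask"])[:,::-1];q,ax,_=cv2.fitEllipse(cv2.convexHull(u.astype(np.int32)));print("pan",round(o["conf"],2),q,ax,topix("wrist",np.array(q),.085,pose))
print("pan expected px",proj("wrist",[.537,-.032,.085],pose))
go([.537,-.032,.2],np.arctan2(R[1,0],R[0,0]))
a=cv2.imread("pics/g1_scene.png")[100:280,200:400];cv2.imwrite("pics/g1c.png",np.hstack([cv2.resize(a,(400,360)),cv2.imread("pics/g1_wrist.png")[40:400,120:520]]))
```

```text
29.35 [ 0.53578757 -0.03252132  0.23805361] [  11.17228422   15.16491753   -8.34939899   -5.02861917  -68.48530337
 -146.28073952] [[-0.679  0.732 -0.049]
 [ 0.729  0.681  0.074]
 [ 0.087  0.015 -0.996]]
wrist 0.92 [ 0.5329 -0.031 ] 0.31
scene 0.64 [ 0.5379 -0.0353] 0.26
pan 0.8 (322.8277282714844, 201.7266082763672) (91.9088363647461, 94.61835479736328) [ 0.53559517 -0.02697423]
pan expected px [[320.23392807 206.6259125 ]]
shift now-axes [-0.2  -0.    1.93] turn units 0.02 shift after turn [-0.2  -0.    1.93] yaw now 133.09[ WARN:0@0.252] global loadsave.cpp:275 findDecoder imread_('pics/x.png'): can't open/read file: check file path/integrity
```

View pics/g1c.png

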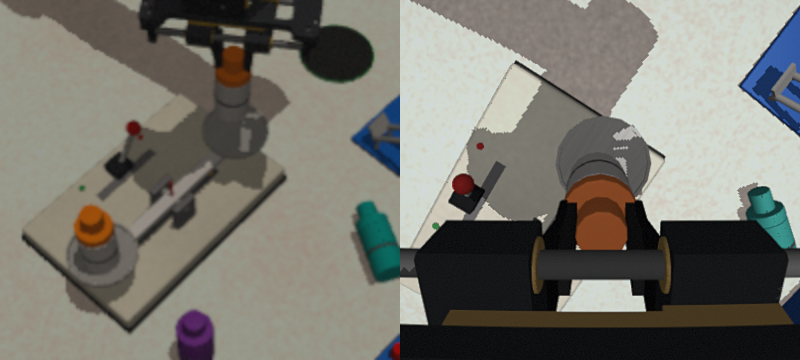

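The crop shows the bucket held upright over the empty pan (235,130), with the lever ball at (133,128). I lower it gently.

Request:
{"op": "jog_arm", "data": {
  "increments": [
    [-0.06, 0, 0.6, 0],
    [-0.06, 0, 0.6, 0],
    [-0.05, 0, 0.5, 0],
    [-0.02, 0, 0.3, 0],
    [0, 0, 0.15, 0],
    [0, 0, 0, 0],
    [0, 0, 0, 0]
  ]
}}

```text
time_s: 30.3
tcp_pos: [0.5371, -0.0321, 0.1957]
ee_rot: [[-0.68, 0.732, -0.047], [0.728, 0.681, 0.073], [0.085, 0.016, -0.996]]
wrist_force: [-1.3, -0.8, -1.5]
gripper_width: 0.289
gripper_force: 29.9
```

Request:
{"op": "jog_arm", "data": {
  "increments": [
    [0, 0, 0.08, 0],
    [0, 0, 0.06, 0],
    [0, 0, 0.05, 0],
    [0, 0, 0, 0]
  ]
}}

```text
time_s: 30.7
tcp_pos: [0.5365, -0.0318, 0.1916]
ee_rot: [[-0.68, 0.732, -0.048], [0.728, 0.681, 0.073], [0.086, 0.015, -0.996]]
wrist_force: [-0.4, 0.7, -2.1]
gripper_width: 0.293
gripper_force: 29.9
```

Request:
{"op": "jog_arm", "data": {
  "increments": [
    [0, 0, 0.05, 0],
    [0, 0, 0.05, 0],
    [0, 0, 0, 0]
  ]
}}

```text
time_s: 31.0
tcp_pos: [0.5367, -0.0317, 0.1899]
ee_rot: [[-0.68, 0.732, -0.047], [0.728, 0.681, 0.073], [0.086, 0.016, -0.996]]
wrist_force: [-1.1, -0.3, 0.0]
gripper_width: 0.294
gripper_force: 29.9
```

Request:
{"op": "jog_arm", "data": {
  "increments": [
    [0, 0, 0.05, 0],
    [0, 0, 0, 0]
  ]
}}

```text
time_s: 31.2
tcp_pos: [0.5366, -0.0316, 0.1889]
ee_rot: [[-0.68, 0.732, -0.047], [0.728, 0.681, 0.073], [0.086, 0.016, -0.996]]
wrist_force: [-0.4, 0.6, 0.2]
gripper_width: 0.29
gripper_force: 29.9
```

Request:
{"op": "jog_arm", "data": {
  "increments": [
    [0, 0, 0, 0],
    [0, 0, 0, 0],
    [0, 0, 0, 0],
    [0, 0, 0, 0],
    [0, 0, 0, 0]
  ],
  "grip": 60
}}

```text
time_s: 31.7
tcp_pos: [0.5365, -0.0316, 0.1887]
ee_rot: [[-0.68, 0.732, -0.047], [0.728, 0.681, 0.073], [0.086, 0.015, -0.996]]
wrist_force: [0.1, 0.4, -1.1]
gripper_width: 0.644
gripper_force: 0.0
```

Request:
{"op": "jog_arm", "data": {
  "increments": [
    [0.03, 0, -0.4, 0],
    [0.07, 0, -0.8, 0],
    [0.08, 0, -0.9, 0],
    [0.08, 0, -0.9, -0.5],
    [0.02, 0, -0.3, -1],
    [0, 0, 0, -1],
    [0, 0, 0, -1],
    [0, 0, 0, -1],
    [0, 0, 0, -1],
    [0, 0, 0, -1]
  ]
}}

```text
time_s: 32.7
tcp_pos: [0.5359, -0.0324, 0.2556]
ee_rot: [[-0.955, 0.294, -0.047], [0.29, 0.954, 0.073], [0.066, 0.057, -0.996]]
wrist_force: [0.3, -0.7, -0.2]
gripper_width: 0.69
gripper_force: 0.0
```

Request:
{"op": "jog_arm", "data": {
  "increments": [
    [0, 0, 0, -1],
    [0, 0, 0, -1],
    [0, 0, 0, -1],
    [0, 0, 0, -1],
    [0, 0, 0, -1],
    [0, 0, 0, -0.9],
    [0, 0, 0, 0]
  ],
  "grip": 44
}}

```text
time_s: 33.4
tcp_pos: [0.5359, -0.0324, 0.2556]
ee_rot: [[-0.985, -0.169, -0.047], [-0.172, 0.982, 0.073], [0.033, 0.08, -0.996]]
wrist_force: [0.7, -0.9, -0.5]
gripper_width: 0.505
gripper_force: 0.0
```

Run:
```python
from h import *
upfit((.537,-.032),.085,"k1",("scene","wrist"))
s=sense();R=np.array(s["ee_rot"]);pose=(np.array(s["tcp_pos"]),R);print(s["time_s"],s["tcp_pos"],s["joints"][5],R.round(3))
for c in("wrist","scene"):
  for n in("lever_ball",):
    for o in eyes.outline_of(c,n)[:2]:
      u=np.argwhere(o["mask"])[:,::-1];print(c,round(o["conf"],2),u.mean(0),len(u),topix(c,u.mean(0),.087,pose))
  i=cv2.imread(f"pics/k1_{c}.png").astype(int);m=((i[...,2]>110)&(i[...,1]<60)&(i[...,0]<60)).astype(np.uint8)
  k,l,st,ce=cv2.connectedComponentsWithStats(m)
  for j in range(1,k):
    if st[j,4]>15: print(c,"red",ce[j],st[j,4],topix(c,ce[j],.087,pose))
a=cv2.imread("pics/k1_scene.png")[100:280,200:400];cv2.imwrite("pics/k1c.png",np.hstack([cv2.resize(a,(400,360)),cv2.imread("pics/k1_wrist.png")[40:400,120:520]]))
```

```text
scene 0.66 [ 0.5367 -0.0321] 0.12
wrist 0.85 [ 0.5335 -0.0322] 0.09
33.6 [ 0.53582371 -0.0323591   0.25516275] -89.71382735694668 [[-0.985 -0.168 -0.047]
 [-0.171  0.983  0.073]
 [ 0.034  0.08  -0.996]]
wrist 0.64 [207.81274131  87.67374517] 518 [ 0.45396483 -0.13261117]
wrist red [242.75862069  75.10344828] 29 [ 0.43855085 -0.10385629]
wrist red [209.03003003  86.2972973 ] 333 [ 0.45264452 -0.1316804 ]
scene 0.41 [265.50704225 167.8028169 ] 71 [ 0.46524355 -0.13971233]
scene 0.21 [279.13194819 203.18024825] 7412 [ 0.57325646 -0.17410238]
scene red [266.15 162.45] 20 [ 0.45217284 -0.12862465]
scene red [421.         251.82608696] 23 [0.88036085 0.0070243 ]
scene red [431.09090909 260.09090909] 22 [0.90940148 0.01048518]
scene red [399.40740741 273.92592593] 27 [ 0.88810797 -0.07019187]
scene red [172.80713128 301.23257699] 1234 [ 0.63210777 -0.50049939]
scene red [409.39285714 282.82142857] 28 [ 0.91709488 -0.06733751]
```

View pics/k1c.png

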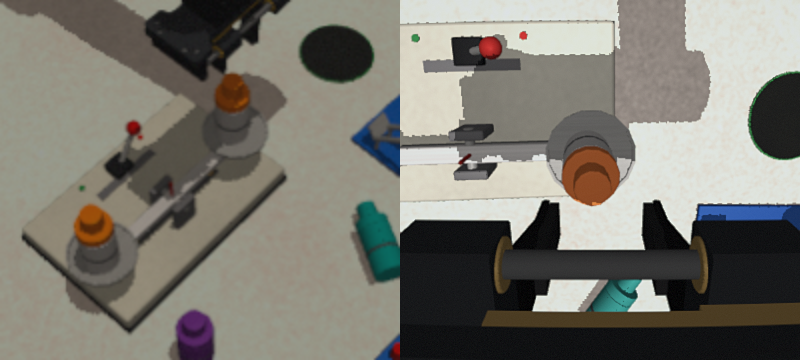

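The crop shows both orange buckets upright on their pans, at (235,110) and (92,250). The lever ball leans to the red dot at (133,128), and the wrist view puts it at (0.4527, −0.132). Now I straddle the ball.

Request:
{"op": "jog_arm", "data": {
  "increments": [
    [0.83, -0.7, -0.03, 0],
    [0.83, -0.7, -0.03, 0],
    [0.82, -0.7, -0.03, 0],
    [0.82, -0.7, -0.03, 0],
    [0.82, -0.7, -0.03, 0],
    [0.82, -0.7, -0.02, 0],
    [-0.03, -0.07, 0.9, 0],
    [-0.03, -0.07, 0.9, 0],
    [-0.03, -0.07, 0.9, 0],
    [-0.03, -0.07, 0.9, 0]
  ]
}}

```text
time_s: 34.7
tcp_pos: [0.4516, -0.1331, 0.1825]
ee_rot: [[-0.985, -0.167, -0.047], [-0.171, 0.983, 0.073], [0.033, 0.08, -0.996]]
wrist_force: [0.5, -0.1, -0.1]
gripper_width: 0.502
gripper_force: 0.0
```

Request:
{"op": "jog_arm", "data": {
  "increments": [
    [-0.03, -0.07, 0.9, 0],
    [-0.03, -0.07, 0.9, 0],
    [-0.03, -0.07, 0.9, 0],
    [-0.03, -0.07, 0.8, 0],
    [-0.02, -0.04, 0.5, 0],
    [0, 0, 0.17, 0],
    [0, 0, 0, 0]
  ]
}}

```text
time_s: 35.4
tcp_pos: [0.4523, -0.132, 0.0991]
ee_rot: [[-0.985, -0.168, -0.048], [-0.172, 0.982, 0.073], [0.034, 0.08, -0.996]]
wrist_force: [-1.1, -0.6, 0.2]
gripper_width: 0.507
gripper_force: 0.0
```

Run:
```python
from h import *
s=sense();pose=(np.array(s["tcp_pos"]),np.array(s["ee_rot"]));print(s["tcp_pos"],s["wrist_force"])
i=eyes.capture("wrist");cv2.imwrite("pics/m1.png",i);cv2.imwrite("pics/m1s.png",eyes.capture("scene"))
print("ball px expected",proj("wrist",[.4527,-.132,.087],pose))
for p in(-.022,.022): print("pad",proj("wrist",pose[0]+pose[1]@[0,p,.015],pose))
```

```text
[ 0.45229766 -0.13203612  0.09905941] [-1.11005178 -0.57923567  0.1854798 ]
ball px expected [[317.49497266 267.9421722 ]]
pad [[277.59127554 263.72522679]]
pad [[361.31915461 263.71058465]]
```

View pics/m1.png

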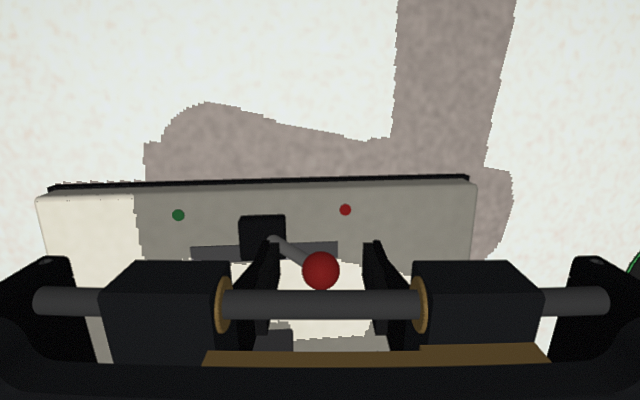

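The wrist picture shows the red ball (321,270) between the open fingers, leaning from its hinge towards the red dot (345,209). Now I swing it to the green side.

Request:
{"op": "jog_arm", "data": {
  "increments": [
    [0, -0.4, -0.03, 0],
    [0, -0.4, -0.03, 0],
    [0, -0.4, -0.03, 0],
    [0, -0.4, -0.03, 0],
    [0, -0.4, -0.03, 0],
    [0, -0.4, -0.03, 0],
    [0, -0.4, -0.03, 0],
    [0, -0.4, -0.03, 0],
    [0, -0.4, -0.04, 0],
    [0, -0.4, -0.03, 0]
  ]
}}

```text
time_s: 36.5
tcp_pos: [0.4658, -0.2111, 0.098]
ee_rot: [[-0.985, -0.168, -0.049], [-0.172, 0.982, 0.074], [0.036, 0.081, -0.996]]
wrist_force: [-0.4, 3.0, -2.1]
gripper_width: 0.505
gripper_force: 1.4
```

Request:
{"op": "jog_arm", "data": {
  "increments": [
    [0, -0.1, -0.01, 0],
    [0, -0.1, -0.01, 0],
    [0, 0, 0, 0]
  ]
}}

```text
time_s: 36.8
tcp_pos: [0.4658, -0.2121, 0.0979]
ee_rot: [[-0.985, -0.167, -0.051], [-0.171, 0.982, 0.079], [0.037, 0.086, -0.996]]
wrist_force: [-1.2, 12.9, 0.5]
gripper_width: 0.508
gripper_force: 6.6
```

Request:
{"op": "jog_arm", "data": {
  "increments": [
    [0, 0.3, 0.02, 0],
    [0, 0.5, 0.04, 0],
    [0, 0, 0, 0],
    [0, 0, 0, 0],
    [0, 0, 0, 0],
    [0, 0, 0, 0]
  ]
}}

```text
time_s: 37.4
tcp_pos: [0.4645, -0.1991, 0.099]
ee_rot: [[-0.985, -0.169, -0.047], [-0.172, 0.982, 0.073], [0.034, 0.08, -0.996]]
wrist_force: [-0.0, 0.2, 0.8]
gripper_width: 0.506
gripper_force: 0.0
```

Run:
```python
from h import *
s=sense();pose=(np.array(s["tcp_pos"]),np.array(s["ee_rot"]));print(s["tcp_pos"],s["wrist_force"],s["gripper_force"])
i=eyes.capture("scene");w=eyes.capture("wrist");cv2.imwrite("pics/n1.png",np.hstack([cv2.resize(i[110:270,190:370],(405,360)),w[40:400,120:515]]))
```

```text
[ 0.46447153 -0.19911546  0.09897591] [-0.00149608  0.19799466  0.84337033] 0.0
```

View pics/n1.png

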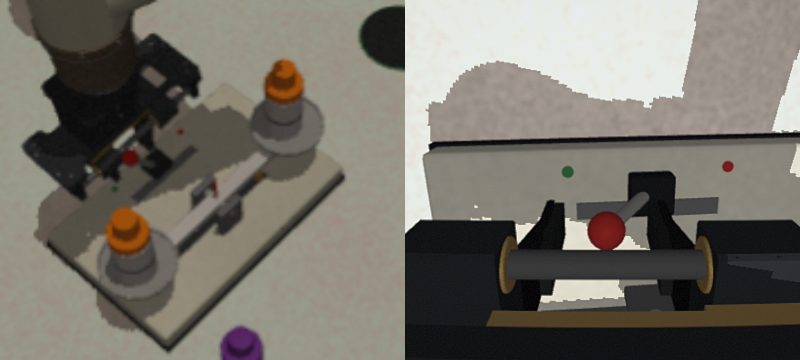

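The picture shows the ball (606,230) leaning to the green dot and free between the fingers, with the beam looking level and both buckets standing. I wait about 4 s.

Request:
{"op": "jog_arm", "data": {
  "increments": [
    [0, 0, 0, 0],
    [0, 0, 0, 0],
    [0, 0, 0, 0],
    [0, 0, 0, 0],
    [0, 0, 0, 0],
    [0, 0, 0, 0],
    [0, 0, 0, 0],
    [0, 0, 0, 0],
    [0, 0, 0, 0],
    [0, 0, 0, 0]
  ]
}}

```text
time_s: 38.5
tcp_pos: [0.4644, -0.1988, 0.0989]
ee_rot: [[-0.984, -0.169, -0.047], [-0.172, 0.982, 0.073], [0.034, 0.08, -0.996]]
wrist_force: [-0.3, 0.0, 0.0]
gripper_width: 0.506
gripper_force: 0.0
```

Request:
{"op": "jog_arm", "data": {
  "increments": [
    [0, 0, 0, 0],
    [0, 0, 0, 0],
    [0, 0, 0, 0],
    [0, 0, 0, 0],
    [0, 0, 0, 0],
    [0, 0, 0, 0],
    [0, 0, 0, 0],
    [0, 0, 0, 0],
    [0, 0, 0, 0],
    [0, 0, 0, 0]
  ]
}}

```text
time_s: 39.5
tcp_pos: [0.4644, -0.1988, 0.0989]
ee_rot: [[-0.984, -0.169, -0.047], [-0.172, 0.982, 0.073], [0.034, 0.08, -0.996]]
wrist_force: [-0.0, -0.2, -0.0]
gripper_width: 0.506
gripper_force: 0.0
```

Request:
{"op": "jog_arm", "data": {
  "increments": [
    [0, 0, 0, 0],
    [0, 0, 0, 0],
    [0, 0, 0, 0],
    [0, 0, 0, 0],
    [0, 0, 0, 0],
    [0, 0, 0, 0],
    [0, 0, 0, 0],
    [0, 0, 0, 0],
    [0, 0, 0, 0],
    [0, 0, 0, 0]
  ]
}}

```text
time_s: 40.5
tcp_pos: [0.4644, -0.1988, 0.0989]
ee_rot: [[-0.985, -0.169, -0.047], [-0.172, 0.982, 0.073], [0.034, 0.08, -0.996]]
wrist_force: [-0.3, -0.9, 0.5]
gripper_width: 0.507
gripper_force: 0.0
```

Request:
{"op": "jog_arm", "data": {
  "increments": [
    [0, 0, 0, 0],
    [0, 0, 0, 0],
    [0, 0, 0, 0],
    [0, 0, 0, 0],
    [0, 0, 0, 0],
    [0, 0, 0, 0],
    [0, 0, 0, 0],
    [0, 0, 0, 0],
    [0, 0, 0, 0],
    [0, 0, 0, 0]
  ]
}}

```text
time_s: 41.5
tcp_pos: [0.4644, -0.1988, 0.0989]
ee_rot: [[-0.984, -0.169, -0.047], [-0.172, 0.982, 0.073], [0.034, 0.08, -0.996]]
wrist_force: [-0.0, -0.3, 1.0]
gripper_width: 0.506
gripper_force: 0.0
```

Run:
```python
from h import *
upfit((.537,-.032),.085,"p1",("scene",));upfit((.577,-.27),.085,"p1",("scene",),"reference_bucket");print(sense()["time_s"])
a=cv2.imread("pics/m1s.png")[195:260,235:290].astype(int);b=cv2.imread("pics/p1_scene.png")[195:260,235:290].astype(int)
o=lambda i:np.argwhere((i[...,2]>150)&(i[...,1]<140)&(i[...,0]<60)).mean(0)
print("ref lid px arrested/free",o(a),o(b))
a=cv2.imread("pics/m1s.png")[130:180,290:340].astype(int);b=cv2.imread("pics/p1_scene.png")[130:180,290:340].astype(int);print("our lid",o(a),o(b))
```

```text
scene 0.62 [ 0.5358 -0.0323] 0.18
scene 0.79 [ 0.5886 -0.268 ] 0.13
41.7
ref lid px arrested/free [15.33846154 11.11538462] [15.48484848 11.02272727]
our lid [13.68478261 26.13043478] [14.71014493 27.89855072]
```

Level, with no visible change in the lids. Now I swing the lever back.

Request:
{"op": "jog_arm", "data": {
  "increments": [
    [0, 0.4, 0.03, 0],
    [0, 0.4, 0.03, 0],
    [0, 0.4, 0.03, 0],
    [0, 0.4, 0.03, 0],
    [0, 0.4, 0.03, 0],
    [0, 0.4, 0.03, 0],
    [0, 0.4, 0.03, 0],
    [0, 0.4, 0.04, 0],
    [0, 0.4, 0.03, 0],
    [0, 0.4, 0.03, 0]
  ]
}}

```text
time_s: 42.7
tcp_pos: [0.4499, -0.1194, 0.0988]
ee_rot: [[-0.984, -0.169, -0.049], [-0.172, 0.982, 0.073], [0.036, 0.08, -0.996]]
wrist_force: [1.8, -16.5, -4.4]
gripper_width: 0.507
gripper_force: 8.9
```

Request:
{"op": "jog_arm", "data": {
  "increments": [
    [0, 0.1, 0.01, 0],
    [0, 0.1, 0.01, 0],
    [0, 0, 0, 0]
  ]
}}

```text
time_s: 43.0
tcp_pos: [0.4498, -0.1189, 0.0987]
ee_rot: [[-0.984, -0.17, -0.048], [-0.173, 0.983, 0.068], [0.036, 0.075, -0.997]]
wrist_force: [2.7, -21.3, -6.6]
gripper_width: 0.511
gripper_force: 10.4
```

Request:
{"op": "jog_arm", "data": {
  "increments": [
    [0, -0.3, -0.02, 0],
    [0, -0.4, -0.03, 0],
    [0, 0, 0, 0],
    [0.02, 0.05, -0.6, 0],
    [0.03, 0.07, -0.9, 0],
    [0.03, 0.07, -0.9, 0],
    [0.03, 0.07, -0.9, 0],
    [0.03, 0.07, -0.9, 0],
    [0.03, 0.07, -0.9, 0],
    [0, 0, 0, 0]
  ]
}}

```text
time_s: 44.0
tcp_pos: [0.454, -0.1295, 0.2046]
ee_rot: [[-0.985, -0.17, -0.041], [-0.173, 0.982, 0.073], [0.028, 0.079, -0.997]]
wrist_force: [-0.4, 0.3, -0.2]
gripper_width: 0.503
gripper_force: 0.0
```

Request:
{"op": "jog_arm", "data": {
  "increments": [
    [0.5, 0, 0, 0],
    [0.8, 0, 0, 0],
    [0.5, 0, 0, 0],
    [0, 0, 0, 0],
    [0, 0, 0, 0]
  ]
}}

```text
time_s: 44.5
tcp_pos: [0.4167, -0.1362, 0.2026]
ee_rot: [[-0.985, -0.169, -0.047], [-0.172, 0.982, 0.073], [0.034, 0.08, -0.996]]
wrist_force: [-0.4, 0.2, -0.1]
gripper_width: 0.503
gripper_force: 0.0
```

Run:
```python
from h import *
s=sense();pose=(np.array(s["tcp_pos"]),np.array(s["ee_rot"]))
i=eyes.capture("scene");w=eyes.capture("wrist");cv2.imwrite("pics/z1.png",np.hstack([i[90:310,120:460],w[100:320,170:500]]))
for o in eyes.outline_of("wrist","lever_ball")[:1]: print(topix("wrist",np.argwhere(o["mask"])[:,::-1].mean(0),.087,pose))
print(s["time_s"],s["wrist_force"])
```

```text
[ 0.45009969 -0.13697637]
44.5 [-0.38474573  0.24441112 -0.13269661]
```

View pics/z1.png

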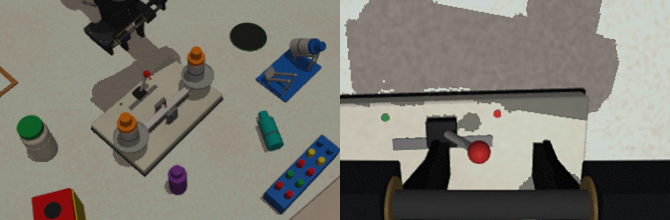

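The final picture shows the lever ball (479,152) leaning to the red dot, both orange buckets on their pans, the blue bucket, tub and box where they were, and the gripper clear.

```bash
python3 -c "
from h import *
print(r.finish_job())"
```

```text
the job is handed in; nothing more can be done
None
```

I did the task in the order asked and handed the job in at about 44.5 s: the buckets matched, with the beam free and level for over 4 s. The lever is back at its arrest stop, and both orange buckets are still on their pans.

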